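# Sort look-alike drum hubs by heft and press them home in the rack

## Robot

A 6-joint arm with a two-finger parallel gripper is mounted at the origin on the work surface. World frame = base frame: x ahead of the robot, y to its left, z up, the work surface at z = 0. Lengths are in mm, angles in degrees, forces in N, time in s.
With the tool pointing down it reaches from about 325 to 900 mm from the base axis. Payload 6.1 kg.
Tool frame: the origin (TCP) lies between the finger pads; the fingertips stand r.tip_reach ahead of it and the grasp point (between the pads) lies 3 mm ahead of it (r.tip_reach is the distance from the TCP to the fingertips, in mm); z points along the fingers, y is the line along which they close (so a half turn about z gives the same grasp; the last joint's range is limited). The gripper opens to 87 mm and grips with 3 to 60 N. Pads are 19 mm wide; open, the fingers measure 117 mm over their backs; the gripper's body (75 mm by 190 mm) begins 51 mm behind the grasp point.
Start: joints at [65.942, 12.628, 87.462, -0, 79.91, -7.225], TCP at [180.993, 598.212, 244.538] pointing down, gripper open.
Joint ranges: [-170.65, 170.65], [-52.31, 119.04], [5.05, 147.46], [-71.25, 251.25], [11.57, 151.72], [-153.62, 153.62]. Speed limits (degrees/s): [147.25, 147.25, 172.46, 180, 180, 180].

## Interface

Orientations are given as a 3x3 rotation matrix whose columns are the frame's x, y, z axes.
In Python, from rig import r gives the robot as it stands.
- The arm moves only by the tool apply_moves, never from a script. Its argument "steps" is a list that holds one entry, the list of rows, each a list of 7 numbers: the shift along the tool's x, y, z as a fraction of full scale, then the turn, a rotation vector about the tool's x, y, z as a fraction of full scale, then the opening, from 0 (shut) to 1 (fully open). In form: [[[dx, dy, dz, wx, wy, wz, hand], ...]]. A call has 1 to 20 rows; each row shifts and turns the commanded pose from where the row before left it, along the tool's axes as they then stand; what a row does not reach is not made up. Full scale, the value 1, is 0.025 m for a shift and 0.08 rad for a turn. A row lasts 1/8 s, in which the tool goes at most 62.5 mm and 10.7 degrees, less where a joint would pass 70% of its speed; a pose out of reach is approached as far as the arm can. A call with a number of a shift or a turn outside -1 to 1 is refused whole. A call with a gripper value outside its range is refused whole. The fingers move at their own pace and stop on an object; the grip force is fixed at half the most. Time passes only in rows, so rows that do not move let the fingers close. It gives the time, the measured TCP pose, the force, the opening and the grip force at its end, in the units of the state.
- r.get_state(): the state, without advancing time (a new reading comes with each control period).
- r.snapshot(name): name is "side" or "top" or "wrist"; returns a dict with "frame" (420x560x3 uint8, red, green, blue), "z_map" (420x560 float32, mm along the optical axis (not along the pixel's ray), 0 where there is no reading), "fov_y" (degrees; the focal length in pixels is half the picture's height over the tangent of half this angle, whatever the lens; pixels are square), "cx", "cy" (the principal point, pixels), "xyz" and "attitude" of the camera in the world. Camera axes: x right, y down, z forward; pixel columns grow to the right and rows downward; lengths in mm; the calibration is good to about 2 mm. A picture is of the moment at which its call begins.
- r.close_job(): hands the job in; it is judged then, once.
The state is a dict: "time_s": time; "joints": joint angles; "joint_vel": joint speeds; "joint_torque": joint torques, N m; "tool_pos": TCP position; "tool_rot": TCP orientation; "force": force on the tool from outside, world axes, zero at the start; "moment": the same for the moment, N m; "grip_width": finger opening in mm; "gripper_force": force on a finger pad.
Only numpy, scipy, OpenCV 4.12 (cv2) and the standard library are available. Lean on these libraries where they do the work, as an engineer would, in place of code of your own. Each camera call takes 0.05 s, during which the arm holds its last target. There are 200 camera calls.

## Task

The three drum hubs on the bench look the same, but one is empty, one has a alloy core and one a steel core: feel which is which by its weight as you lift it. Stand the empty one in the rack's nest marked with one pip, the alloy-filled one in the nest with two pips and the steel-filled one in the nest with three, keep them upright, and push each down, firmly but without ramming it, until its stiff sliding floor meets the stop. Let go of them, and leave the other things on the bench alone.

Things in the scene. Friction and masses are not known exactly. Their poses are not given: they have to be found in the camera images.
- hub_a: One of three outwardly identical upright capped wooden cylinders with dark steel end caps, 50 mm across, 75 mm tall; origin at the centre of its underside, z up its axis. Empty (about 0.13 kg in all), alloy-filled (0.37 kg) or steel-filled (0.72 kg), give or take 8 %; one of each, the name does not tell which. The core is a loose fit, 2 to 3 mm of play.
- hub_b: One of three outwardly identical upright capped wooden cylinders with dark steel end caps, 50 mm across, 75 mm tall; origin at the centre of its underside, z up its axis. Empty (about 0.13 kg in all), alloy-filled (0.37 kg) or steel-filled (0.72 kg), give or take 8 %; one of each, the name does not tell which. The core is a loose fit, 2 to 3 mm of play.
- hub_c: One of three outwardly identical upright capped wooden cylinders with dark steel end caps, 50 mm across, 75 mm tall; origin at the centre of its underside, z up its axis. Empty (about 0.13 kg in all), alloy-filled (0.37 kg) or steel-filled (0.72 kg), give or take 8 %; one of each, the name does not tell which. The core is a loose fit, 2 to 3 mm of play.
- rack: Fixed plywood block, 100 mm (its x) by 290 mm (its y), 36 mm tall; origin at the centre of its underside, z up. Three round nests 90 mm apart along its y: nest 1 at the +y end, 2 in the middle, 3 at the -y end. On its top along the -x edge (nearest the robot) one, two or three steel pips (14 mm across, 3 mm high) mark each nest. More than 50 N (a knock counts) on it from a hub is ramming.
- nest_1 (a point): Centre of the mouth of nest 1, one pip: for the empty (lightest) hub. Round bore 56 mm wide with a plain edge, level with the rack's top (36 mm above the bench); axes as the rack's. A hub that is fully home has its underside 22 mm below this point, 53 mm of it still standing out.
- floor_1 (a joint): Sliding floor of nest 1, m: 0 with the floor fully up (10 mm below the mouth), 0.012 pressed fully down against its stop (22 mm below the mouth). It is held by friction of about 10 N with no return spring: no hub's weight sinks it, and it stays where it is pressed; a push of 11 to 20 N takes it down; the stop is hard, so meet it slowly (about 15 mm/s).
- nest_2 (a point): Centre of the mouth of nest 2, two pips: for the alloy-filled (middle) hub. Round bore 56 mm wide with a plain edge, level with the rack's top (36 mm above the bench); axes as the rack's. A hub that is fully home has its underside 22 mm below this point, 53 mm of it still standing out.
- floor_2 (a joint): Sliding floor of nest 2, m: 0 with the floor fully up (10 mm below the mouth), 0.012 pressed fully down against its stop (22 mm below the mouth). It is held by friction of about 10 N with no return spring: no hub's weight sinks it, and it stays where it is pressed; a push of 11 to 20 N takes it down; the stop is hard, so meet it slowly (about 15 mm/s).
- nest_3 (a point): Centre of the mouth of nest 3, three pips: for the steel-filled (heaviest) hub. Round bore 56 mm wide with a plain edge, level with the rack's top (36 mm above the bench); axes as the rack's. A hub that is fully home has its underside 22 mm below this point, 53 mm of it still standing out.
- floor_3 (a joint): Sliding floor of nest 3, m: 0 with the floor fully up (10 mm below the mouth), 0.012 pressed fully down against its stop (22 mm below the mouth). It is held by friction of about 10 N with no return spring: no hub's weight sinks it, and it stays where it is pressed; a push of 11 to 20 N takes it down; the stop is hard, so meet it slowly (about 15 mm/s).
- tape_roll: Paper tape roll lying flat, 72 mm across, 22 mm high. A bystander, to be left where it is.
- screwdriver: Screwdriver with yellow handle, 200 mm long, lying down; origin near its middle. A bystander, to be left where it is.
- hammer: Claw hammer lying down; origin near its middle. A bystander, to be left where it is.
- offcut: Wooden offcut, 70 x 130 x 19 mm. A bystander, to be left where it is.
- glue_bottle: White glue bottle, 60 mm across, 170 mm tall. A bystander, to be left where it is.
- finish_tin: Tin of finish, 84 mm across, 110 mm tall. A bystander, to be left where it is.
- wrench: Steel wrench lying flat; origin near its middle. A bystander, to be left where it is.
Mind the look-alikes: they are no part of the job. Leave any yellow look-alike of the hub_a alone.

How it is judged:
By the outcome, as a careful person would: the job done as asked, in the order asked, and still so for the second after the job is handed in, with the robot touching nothing.
It also fails if it takes over 72 s, if anything falls off the work surface, if the arm or the gripper's body presses on something with over 40 N, if the wrist force passes 120 N, or if a joint passes its speed limit or range.

## Working session

There is one attempt and no reset: what is moved stays moved. The work goes in short steps, Python scripts to look and compute and a tool call to move; the robot and the scene stay as the last step left them, time stands still between calls to the robot, and variables do not carry over. Pictures are saved under pics/ and viewed, at most 10 in all, crops included, and the job is handed in when it is done.

Besides the shell and the picture viewer there is one more tool, called after "Call:" by a JSON object that holds its "method" and its "body", one argument or row to a line. apply_moves: Moves the arm, as the interface text tells. Its arguments: {"type":"object","properties":{"steps":{"type":"array"}},"required":["steps"]}

```bash
ls; mkdir -p pics; python3 - <<'E'
from rig import r
import cv2,numpy as np,pickle
s=r.get_state();print(s,r.tip_reach)
for n in("top","side"):
    d=r.snapshot(n);pickle.dump(d,open(n+".pkl","wb"));cv2.imwrite(f"pics/{n}0.png",d["frame"][...,::-1]);print(n,d["fov_y"],d["cx"],d["cy"],d["xyz"],d["attitude"])
E
```

```text
pics
{'time_s': 0.0, 'joints': array([ 6.59415313e+01,  1.26776280e+01,  8.75257742e+01, -8.20944853e-04,
        7.99079069e+01, -7.22488441e+00]), 'joint_vel': array([ 0.07992035,  0.03225521,  0.03561768, -0.0505371 , -0.04319386,
        0.12758176]), 'joint_torque': array([ 2.04139615e-03, -4.94592047e+01, -3.87396026e+01,  7.02138408e-02,
        5.64456184e-02, -1.65167817e-04]), 'tool_pos': array([180.76852506, 597.69278052, 243.41130593]), 'tool_rot': array([[-9.57150557e-01,  2.89589718e-01, -7.79100991e-04],
       [ 2.89590674e-01,  9.57148930e-01, -1.77969749e-03],
       [ 2.30333587e-04, -1.92905882e-03, -9.99998113e-01]]), 'force': array([-0.53997106,  0.89347669, -0.18416257]), 'moment': array([-0.01742401,  0.010709  , -0.04820185]), 'gripper_force': 0.0, 'grip_width': 86.99423550651908} 22.0
top 48.368447765903454 277.34864602234506 212.58224747666645 [ 357.40820478   89.27512988 1416.41224303] [[-1.02396791e-02 -9.90879923e-01  1.34358206e-01]
 [-9.99946985e-01  1.02924943e-02 -3.01509948e-04]
 [-1.08412092e-03 -1.34354171e-01 -9.90932784e-01]]
side 52.35968935091812 285.02875565924717 215.33434588161344 [-104.42931542 -677.50025637  805.84885785] [[ 0.7531467  -0.37381052  0.54132775]
 [-0.65741963 -0.45752742  0.59872205]
 [ 0.02386369 -0.80680503 -0.59033564]]
```

View pics/top0.png

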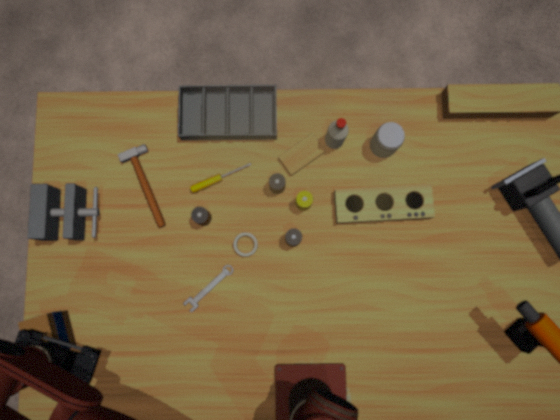

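View pics/side0.png

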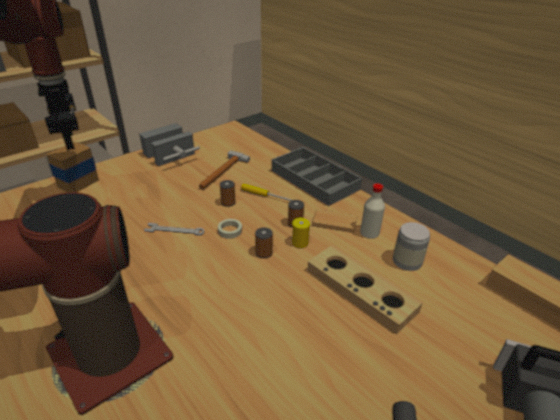

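The top view shows dark hubs near pixels (277,184), (201,216) and (293,238), with the yellow look-alike at (304,200). The rack's nests are at (354,204), (384,202) and (415,200), with one pip on the left and three on the right.

```bash
cat >h.py <<'E'
import numpy as np,cv2,pickle
from rig import r
def cloud(d):
    H,W=d["z_map"].shape;f=H/2/np.tan(np.radians(d["fov_y"]/2))
    u,v=np.meshgrid(np.arange(W),np.arange(H));z=d["z_map"].astype(float)
    P=np.stack([(u-d["cx"])/f*z,(v-d["cy"])/f*z,z],-1)
    return P@np.array(d["attitude"]).T+np.array(d["xyz"])
def ray(d,u,v,h):
    f=210/np.tan(np.radians(d["fov_y"]/2));R=np.array(d["attitude"]);o=np.array(d["xyz"])
    w=R@np.array([(u-d["cx"])/f,(v-d["cy"])/f,1]);return o+w*(h-o[2])/w[2]
E
python3 - <<'E'
from h import *
d=pickle.load(open("top.pkl","rb"));P=cloud(d)
# table plane check
m=np.zeros(P.shape[:2],bool);m[250:330,300:450]=1;m&=d["z_map"]>0;print("table z",np.median(P[m][:,2]))
for n,(u,v) in dict(h1=(277,184),h2=(201,216),h3=(293,238),yel=(304,200),bottle=(338,134),tin=(388,139),tape=(245,244)).items():
    s=P[v-20:v+20,u-20:u+20].reshape(-1,3);z=s[:,2]
    zt=np.percentile(z,99);
    q=s[abs(z-(75 if n[0] in'hy' else zt))<5];print(n,zt,len(q),(q.min(0)+q.max(0))[:2]/2,np.median(q,0),np.ptp(q,0))
# rack
s=P[180:228,325:442];m=abs(s[...,2]-36)<5;m=m.astype(np.uint8)
c,_=cv2.findContours(m,cv2.RETR_CCOMP,cv2.CHAIN_APPROX_NONE)
b=max(c,key=cv2.contourArea);rc=cv2.minAreaRect(b);print(rc)
for p in cv2.boxPoints(rc):print("corner",ray(d,p[0]+325,p[1]+180,36)[:2])
for k in c:
    if cv2.contourArea(k)>100 and k is not b:
        e=cv2.fitEllipse(k);print("hole",e,ray(d,e[0][0]+325,e[0][1]+180,36)[:2])
g=d["frame"][180:228,325:442].max(2);print(g.min(),g.max())
m=(g<40).astype(np.uint8);n,l,st,ce=cv2.connectedComponentsWithStats(m)
for i in range(1,n):
    if st[i,4]>15:print("dark",st[i],ray(d,ce[i][0]+325,ce[i][1]+180,36)[:2])
E
```

```text
table z 0.4363643103902177
h1 79.48420864552853 213 [617.65925698  73.18010692] [632.2272122   88.96233738  75.25389269] [78.95923678 78.34961512  9.62916509]
h2 79.40874949082797 209 [537.35460681 315.55838667] [537.18998929 315.42450013  74.754203  ] [47.16757544 47.31179289  9.62017634]
h3 79.9485948104191 210 [470.89544253  43.16363111] [470.62878554  44.44648405  75.14651253] [46.45577449 48.81664916  9.47558877]
yel 79.89015282282338 214 [595.49625098  28.08374902] [580.72105082  11.10601473  75.04365507] [80.40325077 81.07669221  9.91151866]
bottle 171.9967135906615 71 [776.41835468 -89.58297096] [777.25349033 -89.16809444 170.23940658] [25.59886858 27.76188859  8.36163028]
tin 116.08457312473486 227 [ 757.79418133 -240.37234882] [ 759.48142249 -239.33453809  112.72423324] [74.34548313 74.12726914  6.51979564]
tape 27.392250689129057 88 [454.29751288 184.69745277] [452.45390646 184.52524352  23.94522401] [68.92841722 68.66176728  6.84760435]
((59.40980911254883, 22.85425567626953), (33.42930603027344, 98.03103637695312), 86.86363983154297)
corner [614.63085547 -83.44370244]
corner [ 627.92583008 -377.79896999]
corner [ 526.88217124 -377.70162465]
corner [513.84919932 -86.18814647]
hole ((29.1558780670166, 23.293655395507812), (19.02039909362793, 20.612468719482422), 119.54900360107422) [ 570.18554305 -140.80735393]
hole ((59.031707763671875, 21.60228157043457), (19.054685592651367, 19.983627319335938), 142.65655517578125) [ 574.36865795 -230.21473146]
hole ((88.9500503540039, 19.76097869873047), (18.720516204833984, 20.095783233642578), 126.73297882080078) [ 579.00770529 -319.84703916]
18 148
dark [ 82  13  15  15 167] [ 578.16870486 -320.4739431 ]
```

Call:
{"method": "apply_moves", "body": {
  "steps": [
    [[0,0,0,0,0,0.998,1],[0,0,0,0,0,0.998,1],[0,0,0,0,0,0.998,1],[0,0,0,0,0,0.998,1],[0,0,0,0,0,0.998,1],[0,0,0,0,0,0.998,1],[0,0,0,0,0,0.998,1],[0,0,0,0,0,0.998,1],[0,0,0,0,0,0.998,1],[0,0,0,0,0,0.998,1],[0,0,0,0,0,0.998,1],[0,0,0,0,0,0.998,1],[0,0,0,0,0,0.998,1],[0,0,0,0,0,0.998,1],[0,0,0,0,0,0.998,1],[0,0,0,0,0,0.998,1],[-0.76,0.95,0,0,0,0,1],[-0.76,0.95,0,0,0,0,1],[-0.76,0.95,0,0,0,0,1],[-0.76,0.95,0,0,0,0,1]]
  ]
}}

```text
time_s: 2.6
tool_pos: [276.4, 521.3, 243.9]
tool_rot: [[0.0, 1.0, -0.001], [1.0, -0.0, -0.001], [-0.001, -0.001, -1.0]]
force: [1.0, 0.3, 0.1]
grip_width: 87.3
gripper_force: 0.0
```

Call:
{"method": "apply_moves", "body": {
  "steps": [
    [[-0.76,0.95,0,0,0,0,1],[-0.76,0.95,0,0,0,0,1],[-0.76,0.95,0,0,0,0,1],[-0.76,0.95,0,0,0,0,1],[-0.76,0.95,0,0,0,0,1],[-0.76,0.95,0,0,0,0,1],[-0.76,0.95,0,0,0,0,1],[-0.76,0.95,0,0,0,0,1],[-0.76,0.95,0,0,0,0,1],[-0.76,0.95,0,0,0,0,1],[-0.76,0.95,0,0,0,0,1],[0,0,0,0,0,0,1],[0,0,0,0,0,0,1]]
  ]
}}

```text
time_s: 4.22
tool_pos: [536.5, 313.2, 244.0]
tool_rot: [[0.001, 1.0, -0.001], [1.0, -0.001, -0.0], [-0.0, -0.001, -1.0]]
force: [-0.2, 0.4, 0.7]
grip_width: 87.1
gripper_force: 0.0
```

```bash
python3 - <<'E'
from h import *
s=r.get_state();print(s["time_s"],s["tool_pos"],s["tool_rot"].round(3),s["force"])
d=r.snapshot("wrist");pickle.dump(d,open("w1.pkl","wb"));cv2.imwrite("pics/w1.png",d["frame"][...,::-1]);print(d["fov_y"],d["xyz"],np.round(d["attitude"],3))
P=cloud(d);z=P[...,2];m=((abs(z-75)<6)&(d["z_map"]>0)).astype(np.uint8)
n,l,st,ce=cv2.connectedComponentsWithStats(m)
for i in range(1,n):
    if st[i,4]>300:
        q=P[l==i];print(st[i],np.median(q,0),(q.min(0)+q.max(0))/2,np.ptp(q,0))
E
```

```text
4.225 [536.53280187 313.23431022 244.01919894] [[ 0.001  1.    -0.001]
 [ 1.    -0.001 -0.   ]
 [-0.    -0.001 -1.   ]] [-0.2215743   0.42556936  0.67440969]
60.6614109359626 [537.08446202 380.30033836 384.6070225 ] [[ 1.    -0.     0.001]
 [-0.    -0.968 -0.251]
 [ 0.001  0.251 -0.968]]
[ 253  163   55   56 2425] [536.43689646 316.98089274  75.3958442 ] [536.4070261  315.85377694  73.47420127] [47.69834265 49.03842893  8.94091286]
```

Call:
{"method": "apply_moves", "body": {
  "steps": [
    [[0.1,0,0.94,0,0,0,1],[0,0,0.94,0,0,0,1],[0,0,0.94,0,0,0,1],[0,0,0.94,0,0,0,1],[0,0,0.94,0,0,0,1],[0,0,0.94,0,0,0,1],[0,0,0.94,0,0,0,1],[0,0,0.94,0,0,0,1],[0,0,0,0,0,0,0],[0,0,0,0,0,0,0],[0,0,0,0,0,0,0],[0,0,0,0,0,0,0],[0,0,0,0,0,0,0],[0,0,0,0,0,0,0]]
  ]
}}

```text
time_s: 6.02
tool_pos: [536.8, 315.8, 57.3]
tool_rot: [[0.0, 1.0, -0.001], [1.0, -0.0, 0.0], [0.0, -0.001, -1.0]]
force: [-4.3, 0.3, 6.2]
grip_width: 48.5
gripper_force: 30.0
```

Call:
{"method": "apply_moves", "body": {
  "steps": [
    [[0,0,-0.4,0,0,0,0],[0,0,-0.8,0,0,0,0],[0,0,-0.8,0,0,0,0],[0,0,-0.8,0,0,0,0],[0,0,-0.8,0,0,0,0],[0,0,-0.4,0,0,0,0],[0,0,0,0,0,0,0],[0,0,0,0,0,0,0],[0,0,0,0,0,0,0],[0,0,0,0,0,0,0]]
  ]
}}

```text
time_s: 7.28
tool_pos: [536.7, 315.4, 155.7]
tool_rot: [[0.0, 1.0, -0.001], [1.0, -0.0, -0.001], [-0.001, -0.001, -1.0]]
force: [-0.7, 0.5, -6.5]
grip_width: 49.0
gripper_force: 30.0
```

Call:
{"method": "apply_moves", "body": {
  "steps": [
    [[-0.4,0,-0.8,0,0,0,0],[-1,-0.14,0,0,0,0,0],[-1,-0.14,0,0,0,0,0],[-1,-0.14,0,0,0,0,0],[-1,-0.14,0,0,0,0,0],[-1,-0.14,0,0,0,0,0],[-1,-0.14,0,0,0,0,0],[-1,-0.14,0,0,0,0,0],[-1,-0.14,0,0,0,0,0],[-1,-0.14,0,0,0,0,0],[-1,-0.14,0,0,0,0,0],[-1,-0.14,0,0,0,0,0],[-1,-0.14,0,0,0,0,0],[-1,-0.14,0,0,0,0,0],[-1,-0.14,0,0,0,0,0],[-1,-0.14,0,0,0,0,0],[-1,-0.14,0,0,0,0,0],[-1,-0.14,0,0,0,0,0],[-1,-0.14,0,0,0,0,0],[-1,-0.14,0,0,0,0,0]]
  ]
}}

```text
time_s: 9.78
tool_pos: [470.5, -171.0, 178.5]
tool_rot: [[0.001, 1.0, 0.002], [1.0, -0.001, -0.001], [-0.001, 0.002, -1.0]]
force: [0.2, -0.3, -7.6]
grip_width: 48.8
gripper_force: 30.0
```

Call:
{"method": "apply_moves", "body": {
  "steps": [
    [[-1,-0.14,0,0,0,0,0],[-1,-0.14,0,0,0,0,0],[-0.4,-0.14,0,0,0,0,0],[0,0,0,0,0,0,0],[0,0,0,0,0,0,0],[0,0,0,0,0,0,0]]
  ]
}}

```text
time_s: 10.52
tool_pos: [460.0, -228.6, 176.6]
tool_rot: [[-0.001, 1.0, -0.0], [1.0, 0.001, 0.0], [0.0, 0.0, -1.0]]
force: [0.6, 0.5, -7.4]
grip_width: 49.0
gripper_force: 30.0
```

```bash
cat >>h.py <<'E'
def holes(d,x0=520,x1=620):
    P=cloud(d);z=P[...,2];m=((abs(z-36)<5)&(d["z_map"]>0)&(P[...,1]<-60)).astype(np.uint8)
    c,_=cv2.findContours(m,cv2.RETR_CCOMP,cv2.CHAIN_APPROX_NONE);out=[]
    for k in c:
        a=cv2.contourArea(k)
        if a>1500:
            q=np.array([ray(d,*p[0],36)[:2] for p in k]);e=cv2.fitEllipse(q.astype(np.float32));print(a,np.round(e,1).tolist() if 0 else e)
E
python3 - <<'E'
from h import *
fs=[]
for i in range(3):
    d=r.snapshot("wrist");s=r.get_state();fs.append(s["force"])
print(s["time_s"],s["tool_pos"],np.round(fs,1));pickle.dump(d,open("w2.pkl","wb"));cv2.imwrite("pics/w2.png",d["frame"][...,::-1])
holes(d)
P=cloud(d);z=P[...,2];y=P[...,1]
print("rack top z",np.median(z[(abs(z-36)<8)&(y<-60)]))
E
```

```text
10.675 [ 460.02689906 -228.87256542  176.50552489] [[ 0.4  0.5 -6.6]
 [-0.2  0.2 -7.3]
 [-0.6  1.1 -7.6]]
31600.5 ((567.119384765625, -175.07443237304688), (115.03034973144531, 222.80699157714844), 1.504718542098999)
3471.0 ((573.2052001953125, -229.55609130859375), (53.61695098876953, 55.13722229003906), 148.11331176757812)
4450.0 ((569.1033325195312, -140.73443603515625), (53.93376159667969, 55.22043228149414), 10.915366172790527)
rack top z 36.536159519972216
```

View pics/w2.png

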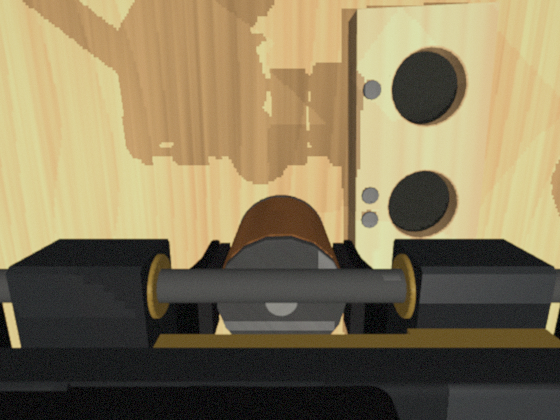

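Call:
{"method": "apply_moves", "body": {
  "steps": [
    [[-0.61,0.79,0,0,0,0,0],[-0.61,0.79,0,0,0,0,0],[-0.61,0.79,0,0,0,0,0],[-0.61,0.79,0,0,0,0,0],[-0.61,0.79,0,0,0,0,0],[-0.61,0.79,0,0,0,0,0],[0,0,0.6,0,0,0,0],[0,0,0.6,0,0,0,0],[0,0,0.6,0,0,0,0],[0,0,0.6,0,0,0,0],[0,0,0.4,0,0,0,0],[0,0,0,0,0,0,0],[0,0,0,0,0,0,0]]
  ]
}}

```text
time_s: 12.3
tool_pos: [578.8, -321.3, 107.2]
tool_rot: [[0.0, 1.0, 0.001], [1.0, -0.0, -0.001], [-0.001, 0.001, -1.0]]
force: [0.2, -0.9, -6.6]
grip_width: 48.9
gripper_force: 30.0
```

```bash
python3 - <<'E'
from h import *
s=r.get_state();print(s["time_s"],s["tool_pos"],s["tool_rot"].round(4),s["force"],s["moment"])
for n in("top","side"):
    d=r.snapshot(n);pickle.dump(d,open(n+"2.pkl","wb"))
d=pickle.load(open("side2.pkl","rb"));cv2.imwrite("pics/side2.png",cv2.resize(d["frame"][200:350,270:450,::-1],None,fx=4,fy=4,interpolation=cv2.INTER_CUBIC))
E
```

```text
12.3 [ 578.75270057 -321.28041278  107.22835982] [[ 5.e-04  1.e+00  1.e-03]
 [ 1.e+00 -5.e-04 -7.e-04]
 [-7.e-04  1.e-03 -1.e+00]] [ 0.15710121 -0.86553538 -6.63664382] [-0.09543548  0.05902141 -0.00246043]
```

View pics/side2.png

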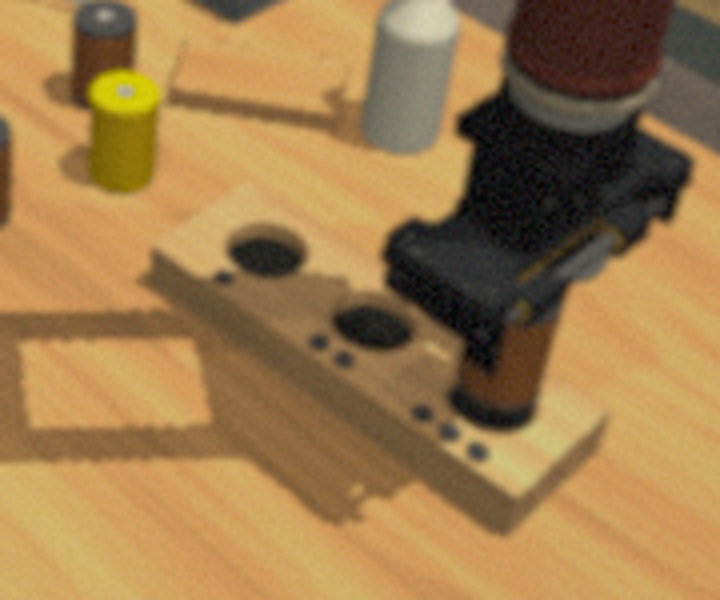

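Call:
{"method": "apply_moves", "body": {
  "steps": [
    [[0.04,-0.02,0.2,0,0,0,0],[0,0,0.2,0,0,0,0],[0,0,0.1,0,0,0,0],[0,0,0.1,0,0,0,0],[0,0,0.05,0,0,0,0],[0,0,0,0,0,0,0]]
  ]
}}

```text
time_s: 13.15
tool_pos: [577.8, -320.0, 90.2]
tool_rot: [[0.0, 1.0, -0.0], [1.0, -0.0, 0.0], [0.0, -0.0, -1.0]]
force: [-0.1, 0.7, -6.3]
grip_width: 48.7
gripper_force: 30.0
```

Call:
{"method": "apply_moves", "body": {
  "steps": [
    [[0,0,0.06,0,0,0,0],[0,0,0.06,0,0,0,0],[0,0,0,0,0,0,0]]
  ]
}}

```text
time_s: 13.52
tool_pos: [577.7, -319.8, 87.1]
tool_rot: [[0.0, 1.0, -0.0], [1.0, -0.0, 0.0], [0.0, -0.0, -1.0]]
force: [0.3, 0.5, -7.3]
grip_width: 48.8
gripper_force: 30.0
```

Call:
{"method": "apply_moves", "body": {
  "steps": [
    [[0,0,0.06,0,0,0,0],[0,0,0.06,0,0,0,0],[0,0,0.06,0,0,0,0],[0,0,0.06,0,0,0,0],[0,0,0.06,0,0,0,0],[0,0,0.06,0,0,0,0]]
  ]
}}

```text
time_s: 14.28
tool_pos: [577.9, -320.1, 79.5]
tool_rot: [[0.0, 1.0, -0.0], [1.0, -0.0, -0.0], [-0.0, -0.0, -1.0]]
force: [-3.9, 3.2, 3.9]
grip_width: 48.8
gripper_force: 30.0
```

Call:
{"method": "apply_moves", "body": {
  "steps": [
    [[0,0,0.05,0,0,0,0],[0,0,0.05,0,0,0,0],[0,0,0.05,0,0,0,0]]
  ]
}}

```text
time_s: 14.65
tool_pos: [577.9, -320.0, 74.8]
tool_rot: [[0.0, 1.0, 0.0], [1.0, -0.0, -0.0], [-0.0, 0.0, -1.0]]
force: [-4.9, 2.4, 2.8]
grip_width: 49.2
gripper_force: 30.0
```

Call:
{"method": "apply_moves", "body": {
  "steps": [
    [[0,0,0.05,0,0,0,0],[0,0,0.05,0,0,0,0]]
  ]
}}

```text
time_s: 14.9
tool_pos: [577.9, -320.0, 72.0]
tool_rot: [[0.0, 1.0, 0.0], [1.0, -0.0, -0.0], [-0.0, 0.0, -1.0]]
force: [-3.4, 2.3, 2.6]
grip_width: 48.9
gripper_force: 30.0
```

Call:
{"method": "apply_moves", "body": {
  "steps": [
    [[0,0,0.05,0,0,0,0],[0,0,0.04,0,0,0,0]]
  ]
}}

```text
time_s: 15.15
tool_pos: [578.0, -320.2, 71.2]
tool_rot: [[0.0, 1.0, -0.0], [1.0, -0.0, -0.0], [-0.0, -0.0, -1.0]]
force: [-7.5, 4.4, 15.0]
grip_width: 48.4
gripper_force: 30.0
```

Call:
{"method": "apply_moves", "body": {
  "steps": [
    [[0,0,0.02,0,0,0,0],[0,0,0,0,0,0,1],[0,0,0,0,0,0,1],[0,0,0,0,0,0,1],[0,0,-0.5,0,0,0,1],[0,0,-1,0,0,0,1],[0,0,-1,0,0,0,1],[0,0,-1,0,0,0,1],[0,0,-1,0,0,0,1],[0.95,-0.28,-0.5,0,0,0,1],[0.95,-0.28,0,0,0,0,1],[0.95,-0.28,0,0,0,0,1],[0.95,-0.28,0,0,0,0,1],[0.95,-0.28,0,0,0,0,1],[0.95,-0.28,0,0,0,0,1],[0.95,-0.28,0,0,0,0,1],[0.95,-0.28,0,0,0,0,1],[0.95,-0.28,0,0,0,0,1],[0.95,-0.28,0,0,0,0,1],[0.95,-0.28,0,0,0,0,1]]
  ]
}}

```text
time_s: 17.65
tool_pos: [500.4, -57.2, 194.4]
tool_rot: [[0.0, 1.0, 0.0], [1.0, -0.0, -0.0], [-0.0, 0.0, -1.0]]
force: [-0.0, -0.3, -0.2]
grip_width: 87.1
gripper_force: 0.0
```

Call:
{"method": "apply_moves", "body": {
  "steps": [
    [[0.95,-0.28,0,0,0,0,1],[0.95,-0.28,0,0,0,0,1],[0.95,-0.28,0,0,0,0,1],[0.95,-0.28,0,0,0,0,1],[0.4,-0.1,0,0,0,0,1],[0,0,0,0,0,0,1],[0,0,0,0,0,0,1]]
  ]
}}

```text
time_s: 18.52
tool_pos: [470.7, 45.9, 194.3]
tool_rot: [[0.001, 1.0, 0.0], [1.0, -0.001, -0.0], [-0.0, 0.0, -1.0]]
force: [-0.3, -0.8, 0.1]
grip_width: 87.0
gripper_force: 0.0
```

```bash
cat >>h.py <<'E'
def hubs(d):
    P=cloud(d);z=P[...,2];m=((abs(z-75)<6)&(d["z_map"]>0)).astype(np.uint8)
    n,l,st,ce=cv2.connectedComponentsWithStats(m)
    for i in range(1,n):
        if st[i,4]>300:
            q=P[l==i];print(st[i],(q.min(0)+q.max(0))/2,np.ptp(q,0),d["frame"][l==i].mean(0).round())
E
python3 - <<'E'
from h import *
s=r.get_state();print(s["time_s"],s["tool_pos"],s["force"])
d=r.snapshot("wrist");hubs(d)
d=r.snapshot("top");P=cloud(d)
for u,v in((277,184),(293,238),(412,198)):
    q=P[v-12:v+12,u-12:u+12].reshape(-1,3);q=q[q[:,2]>65];print(np.median(q,0),(q.min(0)+q.max(0))/2)
E
```

```text
18.525 [470.71585244  45.86967386 194.34356985] [-0.33491222 -0.80977107  0.09908492]
[ 466  113   74   70 3984] [631.92361804  90.2741212   73.62956812] [49.53312904 48.99567972  9.17218117] [91. 88. 84.]
[ 246  177   66   65 3301] [469.78031864  44.22860037  73.38228248] [48.714206   48.88704649  8.63049284] [102. 100.  95.]
[ 390  220   63   48 2168] [580.37050417  16.91925528  73.80189022] [47.43139597 37.47059224  9.58913291] [183. 185.  50.]
[623.82805279  88.79755364  76.53282011] [507.14352189  87.34753405 741.24885905]
[434.61948055  58.20399775 520.11350723] [403.66403702  57.43276923 836.92537254]
[ 576.06005485 -313.23182739   89.20074219] [ 479.77843908 -120.9810567   740.78164904]
```

Call:
{"method": "apply_moves", "body": {
  "steps": [
    [[-0.06,-0.02,0.9,0,0,0,1],[0,0,0.92,0,0,0,1],[0,0,0.92,0,0,0,1],[0,0,0.92,0,0,0,1],[0,0,0.92,0,0,0,1],[0,0,0.92,0,0,0,1],[0,0,0,0,0,0,0],[0,0,0,0,0,0,0],[0,0,0,0,0,0,0],[0,0,0,0,0,0,0],[0,0,0,0,0,0,0]]
  ]
}}

```text
time_s: 20.0
tool_pos: [470.4, 44.8, 57.5]
tool_rot: [[0.0, 1.0, 0.001], [1.0, -0.0, -0.0], [-0.0, 0.001, -1.0]]
force: [-0.4, -0.9, 3.1]
grip_width: 49.9
gripper_force: 30.0
```

Call:
{"method": "apply_moves", "body": {
  "steps": [
    [[0,0,-0.4,0,0,0,0],[0,0,-0.8,0,0,0,0],[0,0,-1,0,0,0,0],[0,0,-1,0,0,0,0],[0,0,-1,0,0,0,0],[0,0,-0.6,0,0,0,0],[0,0,0,0,0,0,0],[0,0,0,0,0,0,0],[0,0,0,0,0,0,0]]
  ]
}}

```text
time_s: 21.12
tool_pos: [469.2, 44.9, 175.6]
tool_rot: [[0.0, 1.0, -0.002], [1.0, -0.0, 0.0], [0.0, -0.002, -1.0]]
force: [0.7, 0.8, -1.0]
grip_width: 49.6
gripper_force: 30.0
```

```bash
python3 - <<'E'
from h import *
for i in range(3):
    d=r.snapshot("wrist");s=r.get_state();print(s["time_s"],s["tool_pos"].round(1),s["force"].round(1))
E
```

```text
21.175 [469.3  44.9 175.7] [-0.1  0.2 -2.4]
21.225 [469.4  44.9 175.8] [ 0.  -1.2 -1.3]
21.275 [469.6  44.9 176. ] [ 0.6  0.5 -2. ]
```

Call:
{"method": "apply_moves", "body": {
  "steps": [
    [[-0.93,0.5,0,0,0,0,0],[-0.93,0.5,0,0,0,0,0],[-0.93,0.5,0,0,0,0,0],[-0.93,0.5,0,0,0,0,0],[-0.93,0.5,0,0,0,0,0],[-0.93,0.5,0,0,0,0,0],[-0.93,0.5,0,0,0,0,0],[-0.9,0.5,0,0,0,0,0],[0,0,0.8,0,0,0,0],[0,0,0.8,0,0,0,0],[0,0,0.8,0,0,0,0],[0,0,0.4,0,0,0,0],[0,0,0,0,0,0,0],[0,0,0,0,0,0,0]]
  ]
}}

```text
time_s: 23.02
tool_pos: [570.5, -140.5, 107.5]
tool_rot: [[0.0, 1.0, 0.001], [1.0, -0.0, -0.0], [-0.0, 0.001, -1.0]]
force: [-0.5, 1.0, -1.1]
grip_width: 49.6
gripper_force: 30.0
```

```bash
python3 - <<'E'
from h import *
f=[]
for i in range(8):
    d=r.snapshot("wrist");s=r.get_state();f.append(s["force"])
print(s["time_s"],s["tool_pos"].round(2),np.mean(f,0).round(2),np.std(f,0).round(2))
E
```

```text
23.425 [ 570.05 -140.55  107.08] [-0.06  0.07 -1.42] [0.34 0.54 0.41]
```

Call:
{"method": "apply_moves", "body": {
  "steps": [
    [[0,-0.02,0.2,0,0,0,0],[0,0,0.2,0,0,0,0],[0,0,0.1,0,0,0,0],[0,0,0.1,0,0,0,0],[0,0,0.06,0,0,0,0],[0,0,0.06,0,0,0,0],[0,0,0.06,0,0,0,0]]
  ]
}}

```text
time_s: 24.3
tool_pos: [569.5, -140.5, 87.3]
tool_rot: [[0.0, 1.0, 0.0], [1.0, -0.0, -0.0], [-0.0, 0.0, -1.0]]
force: [0.2, -0.5, -1.5]
grip_width: 49.5
gripper_force: 30.0
```

Call:
{"method": "apply_moves", "body": {
  "steps": [
    [[0,0,0.06,0,0,0,0],[0,0,0.06,0,0,0,0],[0,0,0.06,0,0,0,0],[0,0,0.06,0,0,0,0]]
  ]
}}

```text
time_s: 24.8
tool_pos: [569.4, -140.5, 81.2]
tool_rot: [[0.001, 1.0, 0.0], [1.0, -0.001, 0.0], [0.0, 0.0, -1.0]]
force: [-0.4, 0.1, -1.8]
grip_width: 49.3
gripper_force: 30.0
```

Call:
{"method": "apply_moves", "body": {
  "steps": [
    [[0,0,0.06,0,0,0,0],[0,0,0.06,0,0,0,0]]
  ]
}}

```text
time_s: 25.05
tool_pos: [569.5, -140.6, 79.5]
tool_rot: [[0.0, 1.0, -0.0], [1.0, -0.0, -0.0], [-0.0, -0.0, -1.0]]
force: [-5.0, 1.4, 9.4]
grip_width: 49.4
gripper_force: 30.0
```

Call:
{"method": "apply_moves", "body": {
  "steps": [
    [[0,0,0.06,0,0,0,0],[0,0,0.06,0,0,0,0]]
  ]
}}

```text
time_s: 25.3
tool_pos: [569.5, -140.6, 76.6]
tool_rot: [[0.0, 1.0, -0.0], [1.0, -0.0, -0.0], [-0.0, -0.0, -1.0]]
force: [-4.0, 0.7, 7.2]
grip_width: 49.1
gripper_force: 30.0
```

Floor sliding; about 5 mm to go, depending on where it first touched.

Call:
{"method": "apply_moves", "body": {
  "steps": [
    [[0,0,0.06,0,0,0,0],[0,0,0.06,0,0,0,0],[0,0,0.05,0,0,0,0]]
  ]
}}

```text
time_s: 25.68
tool_pos: [569.5, -140.6, 72.4]
tool_rot: [[0.0, 1.0, -0.0], [1.0, -0.0, -0.0], [-0.0, -0.0, -1.0]]
force: [-5.1, 1.3, 8.5]
grip_width: 49.4
gripper_force: 30.0
```

Call:
{"method": "apply_moves", "body": {
  "steps": [
    [[0,0,0.05,0,0,0,0],[0,0,0.05,0,0,0,0]]
  ]
}}

```text
time_s: 25.92
tool_pos: [569.7, -140.7, 71.3]
tool_rot: [[0.0, 1.0, -0.0], [1.0, -0.0, -0.0], [-0.0, -0.0, -1.0]]
force: [-9.5, 3.4, 24.0]
grip_width: 49.4
gripper_force: 30.0
```

Call:
{"method": "apply_moves", "body": {
  "steps": [
    [[0,0,0,0,0,0,1],[0,0,0,0,0,0,1],[0,0,0,0,0,0,1],[0,0,-0.5,0,0,0,1],[0,0,-1,0,0,0,1],[0,0,-1,0,0,0,1],[0,0,-1,0,0,0,1],[0,0,-1,0,0,0,1],[0.92,0.25,-0.5,0,0,0,1],[0.92,0.25,0,0,0,0,1],[0.92,0.25,0,0,0,0,1],[0.92,0.25,0,0,0,0,1],[0.92,0.25,0,0,0,0,1],[0.92,0.25,0,0,0,0,1],[0.92,0.25,0,0,0,0,1],[0.92,0.25,0,0,0,0,1],[0.92,0.25,0,0,0,0,1],[0.92,0.25,0,0,0,0,1],[0,0,0,0,0,0,1],[0,0,0,0,0,0,1]]
  ]
}}

```text
time_s: 28.42
tool_pos: [632.0, 89.4, 193.4]
tool_rot: [[0.0, 1.0, -0.0], [1.0, -0.0, -0.001], [-0.001, -0.0, -1.0]]
force: [1.2, -0.8, 0.0]
grip_width: 86.8
gripper_force: 0.0
```

```bash
python3 - <<'E'
from h import *
d=r.snapshot("wrist");s=r.get_state();print(s["time_s"],s["tool_pos"],s["force"]);hubs(d)
E
```

```text
28.475 [631.9266359   89.08824293 193.43516447] [-0.67337579 -0.71980368 -0.72506109]
[ 248  174   66   66 3360] [632.58927262  90.04105936  73.46116317] [48.91395661 49.23957936  8.54872306] [100.  98.  94.]
[ 184  302   62   29 1431] [5.79605030e+02 2.42014825e-01 7.46798413e+01] [48.90359879 26.44114864  5.77107963] [185. 189.  42.]
```

Call:
{"method": "apply_moves", "body": {
  "steps": [
    [[0.03,0.02,0.9,0,0,0,1],[0,0,0.91,0,0,0,1],[0,0,0.91,0,0,0,1],[0,0,0.91,0,0,0,1],[0,0,0.91,0,0,0,1],[0,0,0.91,0,0,0,1],[0,0,0,0,0,0,0],[0,0,0,0,0,0,0],[0,0,0,0,0,0,0],[0,0,0,0,0,0,0],[0,0,0,0,0,0,0]]
  ]
}}

```text
time_s: 29.85
tool_pos: [632.8, 90.3, 58.2]
tool_rot: [[0.0, 1.0, 0.001], [1.0, -0.0, -0.0], [-0.0, 0.001, -1.0]]
force: [-1.7, 0.4, 4.2]
grip_width: 49.3
gripper_force: 30.0
```

Call:
{"method": "apply_moves", "body": {
  "steps": [
    [[0,0,-0.4,0,0,0,0],[0,0,-0.8,0,0,0,0],[0,0,-1,0,0,0,0],[0,0,-1,0,0,0,0],[0,0,-1,0,0,0,0],[0,0,-0.6,0,0,0,0],[0,0,0,0,0,0,0],[0,0,0,0,0,0,0],[0,0,0,0,0,0,0]]
  ]
}}

```text
time_s: 30.98
tool_pos: [631.6, 90.2, 175.7]
tool_rot: [[0.0, 1.0, -0.003], [1.0, -0.0, -0.0], [-0.0, -0.003, -1.0]]
force: [0.3, 0.5, -3.5]
grip_width: 49.3
gripper_force: 30.0
```

Call:
{"method": "apply_moves", "body": {
  "steps": [
    [[-0.98,-0.18,0,0,0,0,0],[-0.98,-0.18,0,0,0,0,0],[-0.98,-0.18,0,0,0,0,0],[-0.98,-0.18,0,0,0,0,0],[-0.98,-0.18,0,0,0,0,0],[-0.98,-0.18,0,0,0,0,0],[-0.98,-0.18,0,0,0,0,0],[-0.98,-0.18,0,0,0,0,0],[-0.98,-0.18,0,0,0,0,0],[-0.98,-0.18,0,0,0,0,0],[-0.98,-0.18,0,0,0,0,0],[-0.98,-0.18,0,0,0,0,0],[-1,-0.18,0,0,0,0,0],[0,0,0.4,0,0,0,0],[0,0,0.8,0,0,0,0],[0,0,0.8,0,0,0,0],[0,0,0.7,0,0,0,0],[0,0,0,0,0,0,0],[0,0,0,0,0,0,0],[0,0,0,0,0,0,0]]
  ]
}}

```text
time_s: 33.48
tool_pos: [574.7, -229.1, 111.0]
tool_rot: [[0.0, 1.0, 0.002], [1.0, -0.0, -0.001], [-0.001, 0.002, -1.0]]
force: [0.4, -0.4, -4.2]
grip_width: 49.5
gripper_force: 30.0
```

```bash
python3 - <<'E'
from h import *
f=[]
for i in range(4):
    d=r.snapshot("wrist");s=r.get_state();f.append(s["force"])
print(s["time_s"],s["tool_pos"].round(2),np.mean(f,0).round(2))
E
```

```text
33.675 [ 574.21 -228.96  110.5 ] [ 0.32 -0.18 -3.24]
```

Call:
{"method": "apply_moves", "body": {
  "steps": [
    [[-0.04,-0.02,0.3,0,0,0,0],[0,0,0.2,0,0,0,0],[0,0,0.1,0,0,0,0],[0,0,0.1,0,0,0,0],[0,0,0.06,0,0,0,0],[0,0,0.06,0,0,0,0],[0,0,0.06,0,0,0,0]]
  ]
}}

```text
time_s: 34.55
tool_pos: [573.5, -229.7, 87.8]
tool_rot: [[0.0, 1.0, 0.0], [1.0, -0.0, -0.0], [-0.0, 0.0, -1.0]]
force: [0.2, -0.1, -4.2]
grip_width: 49.4
gripper_force: 30.0
```

Call:
{"method": "apply_moves", "body": {
  "steps": [
    [[0,0,0.06,0,0,0,0],[0,0,0.06,0,0,0,0],[0,0,0.06,0,0,0,0],[0,0,0.06,0,0,0,0],[0,0,0.06,0,0,0,0]]
  ]
}}

```text
time_s: 35.17
tool_pos: [573.5, -229.8, 81.1]
tool_rot: [[0.0, 1.0, -0.0], [1.0, -0.0, -0.0], [-0.0, -0.0, -1.0]]
force: [-4.2, 1.8, 6.7]
grip_width: 49.2
gripper_force: 30.0
```

Call:
{"method": "apply_moves", "body": {
  "steps": [
    [[0,0,0.06,0,0,0,0],[0,0,0.06,0,0,0,0]]
  ]
}}

```text
time_s: 35.42
tool_pos: [573.5, -229.8, 78.6]
tool_rot: [[0.0, 1.0, -0.0], [1.0, -0.0, -0.0], [-0.0, -0.0, -1.0]]
force: [-5.6, 1.9, 6.8]
grip_width: 49.4
gripper_force: 30.0
```

Stop expected near TCP z of 71.5 to 72.

Call:
{"method": "apply_moves", "body": {
  "steps": [
    [[0,0,0.06,0,0,0,0],[0,0,0.06,0,0,0,0],[0,0,0.06,0,0,0,0]]
  ]
}}

```text
time_s: 35.8
tool_pos: [573.5, -229.8, 74.2]
tool_rot: [[0.0, 1.0, -0.0], [1.0, -0.0, -0.0], [-0.0, -0.0, -1.0]]
force: [-4.2, 2.4, 6.6]
grip_width: 49.5
gripper_force: 30.0
```

Call:
{"method": "apply_moves", "body": {
  "steps": [
    [[0,0,0.05,0,0,0,0],[0,0,0.05,0,0,0,0]]
  ]
}}

```text
time_s: 36.05
tool_pos: [573.6, -229.9, 72.1]
tool_rot: [[0.0, 1.0, 0.0], [1.0, -0.0, -0.0], [-0.0, 0.0, -1.0]]
force: [-6.7, 3.5, 14.0]
grip_width: 49.4
gripper_force: 30.0
```

Call:
{"method": "apply_moves", "body": {
  "steps": [
    [[0,0,0.04,0,0,0,0],[0,0,0,0,0,0,0]]
  ]
}}

```text
time_s: 36.3
tool_pos: [573.6, -229.9, 72.0]
tool_rot: [[0.0, 1.0, -0.0], [1.0, -0.0, -0.0], [-0.0, -0.0, -1.0]]
force: [-7.6, 2.4, 13.9]
grip_width: 49.3
gripper_force: 30.0
```

Call:
{"method": "apply_moves", "body": {
  "steps": [
    [[0,0,0,0,0,0,1],[0,0,0,0,0,0,1],[0,0,0,0,0,0,1],[0,0,-0.5,0,0,0,1],[0,0,-1,0,0,0,1],[0,0,-1,0,0,0,1],[0,0,-1,0,0,0,1],[0,0,-1,0,0,0,1],[0,-1,-0.5,0,0,0,1],[0,-1,0,0,0,0,1],[0,-1,0,0,0,0,1],[0,-1,0,0,0,0,1],[0,-1,0,0,0,0,1],[0,0,0,0,0,0,1],[0,0,0,0,0,0,1]]
  ]
}}

```text
time_s: 38.17
tool_pos: [449.3, -230.0, 195.1]
tool_rot: [[0.001, 1.0, 0.002], [1.0, -0.001, -0.001], [-0.001, 0.002, -1.0]]
force: [0.8, 0.0, -0.4]
grip_width: 87.1
gripper_force: 0.0
```

```bash
python3 - <<'E'
from h import *
s=r.get_state();print(s["time_s"],s["tool_pos"],s["force"])
for n in("wrist","side","top"):
    d=r.snapshot(n);P=cloud(d);z=P[...,2];
    cv2.imwrite(f"pics/{n}9.png",d["frame"][...,::-1])
    for c in((569.5,-140.4),(573.7,-230),(578.1,-320)):
        m=(np.hypot(P[...,0]-c[0],P[...,1]-c[1])<18)&(z>60)&(z<130)
        q=P[m]
        if len(q)>30:
            A=np.c_[q[:,:2]-c,np.ones(len(q))];k=np.linalg.lstsq(A,q[:,2],rcond=None)[0];print(n,c,len(q),np.median(q[:,2]).round(2),"tilt deg",np.degrees(k[:2]).round(1))
E
```

```text
38.175 [ 449.25589982 -229.95093592  195.13566626] [ 0.77692314  0.00828881 -0.3702833 ]
wrist (569.5, -140.4) 2545 89.59 tilt deg [ 0.1 -0. ]
wrist (573.7, -230) 1934 89.71 tilt deg [ 0.2 -0.1]
side (569.5, -140.4) 48 87.79 tilt deg [ 2.3 -0.1]
side (573.7, -230) 110 87.83 tilt deg [ 0.8 -0.4]
side (578.1, -320) 130 87.78 tilt deg [-0.1 -0.8]
top (569.5, -140.4) 122 89.8 tilt deg [ 1.2 -1.8]
top (573.7, -230) 101 88.99 tilt deg [0.1 0.7]
top (578.1, -320) 59 89.81 tilt deg [-3.6 -4.2]
```

View pics/side9.png

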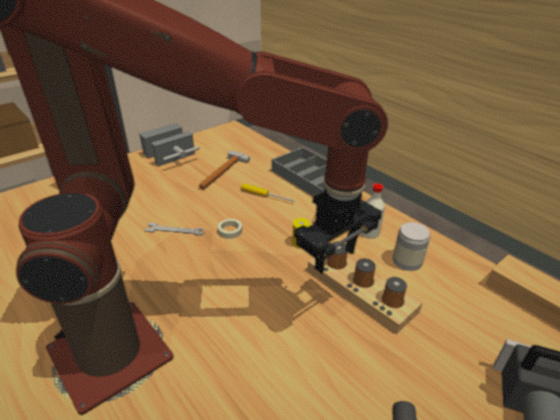

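```bash
python3 -c "
from rig import r
print(r.close_job())"
```

```text
the job is handed in; nothing more can be done
None
```

The job is handed in at about 38 s of the 72 s limit: the empty hub is in nest 1, the alloy hub in nest 2 and the steel hub in nest 3, each upright, pressed down to its stop and let go, and I moved nothing else.

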